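Re-seat the weighing pan and zero the bench scale

ROBOT

A 6-joint arm with a two-finger parallel gripper is mounted at the origin on a cart in front of the work surface, level with it; the furniture and walls round the work are solid. World frame = base frame: x ahead of the robot, y to its left, z up, the work surface at z = 0. Lengths are in m, angles in rad, forces in N, time in s.
With the tool pointing down it reaches from about 0.425 to 0.95 m from the base axis. Payload 3.5 kg.
Tool frame: the origin (TCP) lies midway between the tips of the shut fingers; the grasp point (between the pads) lies 19 mm behind it; z points along the fingers, y is the line along which they close (so a half turn about z gives the same grasp; the last joint's range is limited). The gripper opens to 85 mm and grips with 20 to 120 N. Pads are 22 mm wide; open, the fingers measure 114 mm over their backs; the gripper's body (76 mm by 85 mm) begins 54 mm behind the grasp point. The pads swing forward as they close: fully open they stand 13 mm farther back than shut.
Start: joints at [-1.301, 0.286, 1.577, -0, 1.279, -0.15], TCP at [0.275, -0.616, 0.231] pointing down, gripper open.
Joint ranges: [-2.77, 2.77], [-0.9, 2.22], [0.21, 2.48], [-1.53, 4.67], [0.24, 2.81], [-2.84, 2.84]. Speed limits (rad/s): [2.79, 2.79, 3.14, 3.14, 3.14, 3.14].

INTERFACE

Orientations are given as a unit quaternion [x, y, z, w].
In Python, from plant import * gives the robot as it stands.
- The arm moves only by the tool move_arm, never from a script. Its argument "moves" is a list of rows, each a list of 3 entries, a list of its own where there are three numbers: the opening, from 0 (shut) to 1 (fully open), then the shift along the tool's x, y, z in m, then the turn, a rotation vector about the tool's x, y, z in rad. A call has exactly 10 rows; each row shifts and turns the commanded pose from where the row before left it, along the tool's axes as they then stand; what a row does not reach is not made up. A row lasts 1/12 s, in which the tool goes at most 41.7 mm and 7.16 degrees, less where a joint would pass 70% of its speed; a pose out of reach is approached as far as the arm can. A call is refused whole if a number of a shift passes 0.0417 or a number of a turn 0.125, either way. A call with a gripper value outside its range is refused whole. The fingers move at their own pace and stop on an object; "grip_force" is the grip in N (left out, the last holds). Time passes only in rows, so rows that do not move let the fingers close, or fill a call up. It gives the time, the measured TCP pose, the force, the opening and the grip force at its end, in the units of the state.
- get_state(): the state, without advancing time (a new reading comes with each control period).
- read_camera(name): name is "side" or "top" or "wrist"; returns the picture (420x560x3 uint8, red, green, blue); there is no depth.
- camera_params(name): a dict with "fx", "fy", "cx", "cy" (pixels), "rvec" (rotation vector, rad) and "tvec" (3), from world to camera coordinates, as OpenCV has them; the wrist camera has in their place "tool_from_camera" (4x4, takes a point from camera to tool coordinates, whose origin is the TCP and whose axes are the flange's). Camera axes: x right, y down, z forward; pixel columns grow to the right and rows downward; lengths in m; the calibration is good to about 2 mm. A picture is of the moment at which its call begins: read the wrist's pose just before it. camera_params takes no time and is no camera call.
- sign_off(): hands the job in; it is judged then, once.
The state is a dict: "time": time; "qpos": joint angles; "dq": joint speeds; "joint_efforts": joint torques, N m; "eef_pos": TCP position; "tcp_rot": TCP orientation; "contact_force": force on the tool from outside, world axes, zero at the start; "wrist_torque": the same for the moment, N m; "opening": opening from 0.0 (shut) to 1.0 (fully open); "finger_force": force on a finger pad.
Only numpy, scipy, OpenCV 4.12 (cv2) and the standard library are available. Lean on these libraries where they do the work, as an engineer would, in place of code of your own. Each camera call takes 0.05 s, during which the arm holds its last target. There are 200 camera calls.

TASK

The square pan of the bench scale was put back crooked after cleaning, so it rides on its four pins: turn it on the scale until the pins drop into their holes and it sits fully home. Then, with nothing touching the pan, press the wide key on the scale's console firmly with about 10 N, never more than 20 N, hold it for about one second and let go; do not press the two small keys or disturb the things around the scale.

Things in the scene. Friction and masses are not known exactly. Their poses are not given: they have to be found in the camera images.
- scale: Bench scale, fixed, 250 (x) by 180 (y) mm. Origin on the table; x points from its console (on the robot's side) to its back, z up. White housing under the pan, top 55 mm high. The console's face slopes down to the front by 20 degrees: upper edge at x -52 mm, 55 mm high; lower edge at x -142 mm, 22 mm high.
- pan_seat (a point): Where pan_base lies when the pan is home: centre of the top face of the scale's aluminium carrier plate (110x110 mm), 72 mm above the table, 30 mm to +x of the scale's origin. Axes as the scale's. The plate has a 31.5 mm square central bore and four 15 mm square pin holes, each 32 mm along x and 32 mm along y from the bore.
- pan: The loose pan: square steel tray 150x150 mm, floor and rim 4 mm thick, rim top 20 mm above its underside, 0.36 to 0.63 kg. Underneath, a central spigot (28 mm wide, 14 mm long) turns in the bore with 1.7 mm play, and four pins (10 mm wide, 7 mm long) match the pin holes. Origin: centre of its underside; axes along its sides, z up.
- pan_base (a point): Same point and axes as the pan's origin. Crooked, the pins ride on the plate and this point is 79 mm above the table; a push of 1 to 5 N on the rim's outside near a corner turns the pan. At any quarter-turn in line with the scale (within about 3 degrees) the pins drop 7 mm and the pan locks against turning.
- zero_key: The wide key: flat rigid membrane key 30 mm (its x, up the slope) by 60 mm (its y) on the console, at the +y side of the scale, raised 2.4 mm. z points square out of the console face, 20 degrees off vertical towards the scale's -x. Origin on the face under the key's centre. It gives only 1 mm: starts to move at 2 N, stops dead at 6 N. It is damaged above 20 N.
- zero_key_top (a point): Centre of the wide key's top face, unpressed; axes as zero_key. About 33 mm above the table.
- small_key_inner: Small square key 30x30 mm in the same row, its centre 59 mm to -y of the wide key's centre (14 mm gap). Must not be pressed (over 2 N).
- small_key_outer: Small square key 30x30 mm, its centre 103 mm to -y of the wide key's centre. Must not be pressed (over 2 N).
- screw_box_a: Bystander: green carton of screws, 51x71x46 mm. Leave it where it is (30 mm).
- screw_box_b: Bystander: brown carton of screws, 51x63x41 mm. Leave it where it is (30 mm).
- filler_tub: Bystander: round white tub with a brown lid, 67 mm wide, 53 mm high. Leave it where it is (30 mm).
- tape_measure: Bystander: tape measure standing on its base, 40x83x66 mm. Leave it where it is (30 mm).
- offcut_b: Bystander: strip of wood lying flat, 30x105x12 mm. Leave it where it is (30 mm).

How it is judged:
On the way, in this order (a step that is already met when the one before it is completed fails the run):
1. the pan sits home on its pins (z of pan_base in the frame of scale between 0.07 and 0.0745 m and horizontal distance between pan_base and pan_seat below 0.004 m and angle between pan_base's own z axis and vertical below 0.025 rad), for 0.2 s.
2. with the pan home and untouched, the wide key is held with more than 7 N for half a second (all of step 1 and contact force between each of the arm, the fingers and pan below 0.3 N and contact force between anything else and zero_key above 7 N), for 0.5 s.
At the end, for the whole second after the job is handed in: The pan lies home on the carrier (its underside less than 2.5 mm above the plate, centred within 4 mm, level within 0.025 rad), at rest, and the wide key is let go (all of step 1 and linear speed of pan below 0.01 m/s and contact force between anything else and zero_key below 0.3 N); the robot touches nothing.
It fails at once if the wide key is pressed with more than 20 N (contact force between anything else and zero_key above 20 N).
It fails at once if a small key is pressed with more than 2 N (contact force between anything else and small_key_inner above 2 N or contact force between anything else and small_key_outer above 2 N).
It fails at once if something around the scale is moved by more than 30 mm (distance of any of screw_box_a, screw_box_b, filler_tub, tape_measure, offcut_b from where it was at the start of the episode above 0.03 m).
It also fails if it takes over 54 s, if anything falls off the work surface, if the arm or the gripper's body presses on something with over 40 N, if the wrist force passes 120 N, or if a joint passes its speed limit or range.

## Working session

There is one attempt and no reset: what is moved stays moved. The work goes in short steps, Python scripts to look and compute and a tool call to move; the robot and the scene stay as the last step left them, time stands still between calls to the robot, and variables do not carry over. Pictures are saved under pics/ and viewed, at most 10 in all, crops included, and the job is handed in when it is done.

Besides the shell and the picture viewer there is one more tool, called as name(argument=value, ...) on one line, values as JSON. move_arm: Moves the arm, as the interface text tells. Its arguments: {"type":"object","properties":{"moves":{"type":"array"},"grip_force":{"type":"number"}},"required":["moves"]}

```bash
mkdir -p pics; cat > h.py <<'E'
from plant import *
import numpy as np, cv2
from scipy.spatial.transform import Rotation as R
def snap(n,f):
    im=read_camera(n); cv2.imwrite(f'pics/{f}.png',im[:,:,::-1]); return im
def cam(n):
    p=camera_params(n)
    if 'rvec' in p:
        Rm=cv2.Rodrigues(np.array(p['rvec'],float))[0]; t=np.array(p['tvec'],float).ravel()
        return p,Rm,t
    s=get_state(); T=np.eye(4); T[:3,:3]=R.from_quat(s['tcp_rot']).as_matrix(); T[:3,3]=s['eef_pos']
    M=np.linalg.inv(T@np.array(p['tool_from_camera'])); return p,M[:3,:3],M[:3,3]
def ray(c,uv,z):
    p,Rm,t=c
    d=Rm.T@np.array([(uv[0]-p['cx'])/p['fx'],(uv[1]-p['cy'])/p['fy'],1]); o=-Rm.T@t
    return o+d*(z-o[2])/d[2]
def proj(c,X):
    p,Rm,t=c; q=Rm@np.array(X)+t
    return p['fx']*q[0]/q[2]+p['cx'],p['fy']*q[1]/q[2]+p['cy']
E
python3 - <<'E'
from h import *
a=snap('top','top0');b=snap('side','side0')
for n in('top','side'):
    c=cam(n);print(n,-c[1].T@c[2],c[1][2],c[0]['fx'])
print(get_state())
E
```

```text
top [0.41056453 0.00376591 1.286245  ] [ 0.07266654  0.01027056 -0.99730341] 481.4623904736023
side [-0.02241925  1.08525714  0.69245455] [ 0.39711479 -0.79271626 -0.46249408] 509.0930660178232
{'time': 0.1, 'qpos': array([-1.30099757e+00,  2.87124803e-01,  1.57802842e+00,  2.54171086e-05,
        1.27860846e+00, -1.50046131e-01]), 'dq': array([-0.00021737, -0.00023493, -0.00365336,  0.00040321, -0.00013269,
       -0.00185054]), 'joint_efforts': array([ 6.04363759e-04, -4.07297301e+01, -2.93700242e+01, -1.62175133e-04,
        3.42940002e-03, -9.96042395e-07]), 'eef_pos': array([ 0.27498684, -0.61579708,  0.23005486]), 'tcp_rot': array([ 9.78047270e-01,  2.08380329e-01, -5.27536605e-05, -1.08329673e-03]), 'contact_force': array([-0.31403175, -0.91880336, -0.23901734]), 'wrist_torque': array([-0.03854403,  0.00977401,  0.00746242]), 'finger_force': 0.0, 'opening': 0.9987813432207572}
```

View pics/top0.png

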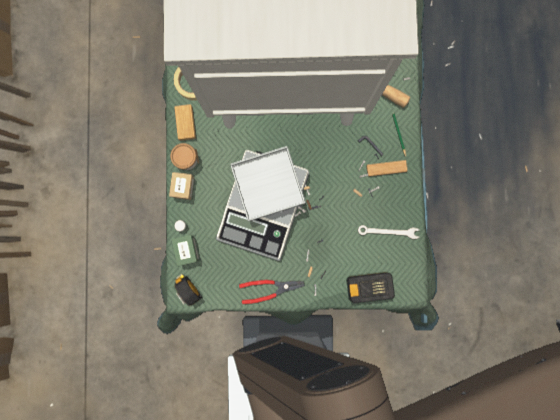

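View pics/side0.png

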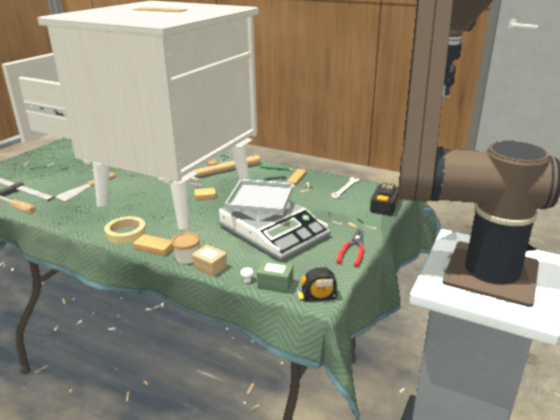

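The top view shows the scale at about px (262,205), with the console towards the robot and the pan crooked at about (268,183). A cabinet stands behind it. I'll zoom in for the corners.

```bash
python3 - <<'E'
from h import *
a=cv2.imread('pics/top0.png')[140:270,205:320]
cv2.imwrite('pics/z1.png',cv2.resize(a,None,fx=4.6,fy=4.6,interpolation=cv2.INTER_CUBIC))
E
```

```text
(no output)
```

View pics/z1.png

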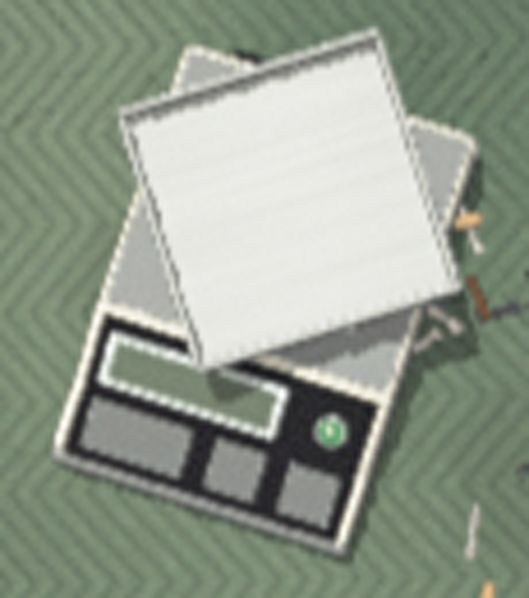

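The zoom shows the wide key at crop (135,440), the pan rim corners at (122,110), (377,32), (460,290) and (203,368), and the housing's back corners at (187,47) and (475,140).

```bash
python3 - <<'E'
from h import *
c=cam('top')
f=lambda x,y,z: ray(c,((x+.5)/4.6-.5+205,(y+.5)/4.6-.5+140),z)
P=np.array([f(*q,.099) for q in [(122,110),(377,32),(460,290),(203,368)]])
print('pan',P[:,:2],P.mean(0))
for i in range(4):
    d=P[(i+1)%4]-P[i];print(np.hypot(*d[:2]),np.degrees(np.arctan2(d[1],d[0])))
H=np.array([f(187,47,.055),f(475,140,.055),f(345,550,.02),f(57,455,.02)]);print('scale',H[:,:2],H.mean(0))
for i in range(4):
    d=H[(i+1)%4]-H[i];print(np.hypot(*d[:2]),np.degrees(np.arctan2(d[1],d[0])))
K=np.array([f(*q,.033) for q in [(92,398),(192,432),(183,480),(80,447)]]);print('key',K,K.mean(0))
yaw=np.arctan2(*(H[0]-H[3])[1::-1]);print(np.degrees(yaw))
E
```

```text
pan [[ 0.64096445  0.13455275]
 [ 0.68094711 -0.00465448]
 [ 0.53913682 -0.04658511]
 [ 0.49970356  0.09250952]] [0.59018798 0.04395567 0.099     ]
0.1448353138099332 -73.97504478344092
0.1478794604584677 -163.52804698562517
0.1445762679999135 105.82800612048413
0.14738477226447871 16.57449322803341
scale [[ 0.6846649   0.10230531]
 [ 0.62835237 -0.05875168]
 [ 0.40006508  0.01887917]
 [ 0.45731496  0.18275495]] [0.54259933 0.06129694 0.0375    ]
0.1706178649993332 -109.27184717401084
0.24112577145988875 161.21900276600434
0.17358807294639356 70.7431758729104
0.24116413442047954 -19.486742463777517
key [[0.48880877 0.1607276  0.033     ]
 [0.46841555 0.1041857  0.033     ]
 [0.44133789 0.10964951 0.033     ]
 [0.46112107 0.16782221 0.033     ]] [0.46492082 0.13559625 0.033     ]
-19.486742463777517
```

```bash
cat >> h.py <<'E'
def rot(yaw,tilt=0):
    "tool down, x at yaw deg; tilt: tool z leans to +x(yaw) by tilt deg"
    return R.from_euler('z',yaw,degrees=True)*R.from_euler('y',-tilt,degrees=True)*R.from_euler('x',180,degrees=True)
def plan(wps,nd=4):
    "wps: list of (pos,yaw,tilt,nrows); prints rows"
    s=get_state(); p=np.array(s['eef_pos']); r=R.from_quat(s['tcp_rot'])
    for pos,yaw,tilt,n in wps:
        r1=rot(yaw,tilt); w=(r.inv()*r1).as_rotvec()/n; d=(np.array(pos)-p)/n
        print('--')
        for k in range(n):
            rk=r*R.from_rotvec(w*k)
            print('[0,',list((rk.inv().apply(d)).round(nd)),',',list(w.round(nd)),'],')
        p=np.array(pos); r=r1
def pr():
    s=get_state(); M=R.from_quat(s['tcp_rot']).as_matrix()
    print(s['time'],s['eef_pos'].round(4),'yaw',np.degrees(np.arctan2(M[1,0],M[0,0])).round(1),'z',M[:,2].round(3),'F',s['contact_force'].round(1),s['opening'])
E
python3 - <<'E'
from h import *
pr()
plan([((.46,-.12,.22),16,0,18),((.47,.072,.20),16,0,9)])
E
```

```text
0.1 [ 0.275  -0.6158  0.2301] yaw 24.1 z [-0.001  0.002 -1.   ] F [-0.3 -0.9 -0.2] 0.9987813432207572
--
[0, [np.float64(0.0206), np.float64(-0.021), np.float64(0.0006)] , [np.float64(-0.0001), np.float64(-0.0), np.float64(0.0078)] ],
[0, [np.float64(0.0204), np.float64(-0.0211), np.float64(0.0006)] , [np.float64(-0.0001), np.float64(-0.0), np.float64(0.0078)] ],
[0, [np.float64(0.0203), np.float64(-0.0213), np.float64(0.0006)] , [np.float64(-0.0001), np.float64(-0.0), np.float64(0.0078)] ],
[0, [np.float64(0.0201), np.float64(-0.0214), np.float64(0.0006)] , [np.float64(-0.0001), np.float64(-0.0), np.float64(0.0078)] ],
[0, [np.float64(0.0199), np.float64(-0.0216), np.float64(0.0006)] , [np.float64(-0.0001), np.float64(-0.0), np.float64(0.0078)] ],
[0, [np.float64(0.0198), np.float64(-0.0218), np.float64(0.0006)] , [np.float64(-0.0001), np.float64(-0.0), np.float64(0.0078)] ],
[0, [np.float64(0.0196), np.float64(-0.0219), np.float64(0.0006)] , [np.float64(-0.0001), np.float64(-0.0), np.float64(0.0078)] ],
[0, [np.float64(0.0194), np.float64(-0.0221), np.float64(0.0006)] , [np.float64
[... 1770 characters left out ...]
0.0202), np.float64(0.0022)] , [np.float64(0.0), np.float64(0.0), np.float64(0.0)] ],
[0, [np.float64(0.0069), np.float64(-0.0202), np.float64(0.0022)] , [np.float64(0.0), np.float64(0.0), np.float64(0.0)] ],
[0, [np.float64(0.0069), np.float64(-0.0202), np.float64(0.0022)] , [np.float64(0.0), np.float64(0.0), np.float64(0.0)] ],
[0, [np.float64(0.0069), np.float64(-0.0202), np.float64(0.0022)] , [np.float64(0.0), np.float64(0.0), np.float64(0.0)] ],
[0, [np.float64(0.0069), np.float64(-0.0202), np.float64(0.0022)] , [np.float64(0.0), np.float64(0.0), np.float64(0.0)] ],
[0, [np.float64(0.0069), np.float64(-0.0202), np.float64(0.0022)] , [np.float64(0.0), np.float64(0.0), np.float64(0.0)] ],
```

move_arm(moves=[[0,[0.02,-0.0215,0],[0,0,0.008]],[0,[0.02,-0.0215,0],[0,0,0.008]],[0,[0.02,-0.0215,0],[0,0,0.008]],[0,[0.02,-0.0215,0],[0,0,0.008]],[0,[0.02,-0.0215,0],[0,0,0.008]],[0,[0.02,-0.0215,0],[0,0,0.008]],[0,[0.02,-0.0215,0],[0,0,0.008]],[0,[0.02,-0.0215,0],[0,0,0.008]],[0,[0.02,-0.0215,0],[0,0,0.008]],[0,[0.02,-0.0215,0],[0,0,0.008]]])

```text
time: 0.93
eef_pos: [0.3801, -0.3405, 0.2308]
tcp_rot: [0.986, 0.169, -0.0, -0.0]
contact_force: [1.2, 0.3, 0.6]
opening: 0.001
finger_force: 0.0
```

move_arm(moves=[[0,[0.0185,-0.023,0],[0,0,0.008]],[0,[0.0185,-0.023,0],[0,0,0.008]],[0,[0.0185,-0.023,0],[0,0,0.008]],[0,[0.0185,-0.023,0],[0,0,0.008]],[0,[0.0185,-0.023,0],[0,0,0.008]],[0,[0.0185,-0.023,0],[0,0,0.008]],[0,[0.0185,-0.023,0],[0,0,0.008]],[0,[0.0185,-0.023,0],[0,0,0.008]],[0,[0,0,0],[0,0,0]],[0,[0,0,0],[0,0,0]]])

```text
time: 1.77
eef_pos: [0.4644, -0.1205, 0.2309]
tcp_rot: [0.99, 0.139, -0.0, -0.0]
contact_force: [-0.4, 0.2, 0.4]
opening: -0.001
finger_force: 0.0
```

```bash
python3 - <<'E'
from h import *
pr()
print(np.array(camera_params('wrist')['tool_from_camera']).round(3))
snap('wrist','w1')
plan([((.47,.072,.20),16,0,8)])
E
```

```text
1.7667 [ 0.4644 -0.1205  0.2309] yaw 16.0 z [-0.001  0.    -1.   ] F [-0.4  0.2  0.4] -0.0007573261464322201
[[-0.    -0.952 -0.306  0.078]
 [ 1.     0.    -0.001 -0.   ]
 [ 0.001 -0.306  0.952 -0.143]
 [ 0.     0.     0.     1.   ]]
--
[0, [np.float64(0.0073), np.float64(-0.0231), np.float64(0.0039)] , [np.float64(-0.0), np.float64(0.0001), np.float64(-0.0002)] ],
[0, [np.float64(0.0073), np.float64(-0.0231), np.float64(0.0039)] , [np.float64(-0.0), np.float64(0.0001), np.float64(-0.0002)] ],
[0, [np.float64(0.0073), np.float64(-0.0231), np.float64(0.0039)] , [np.float64(-0.0), np.float64(0.0001), np.float64(-0.0002)] ],
[0, [np.float64(0.0073), np.float64(-0.0231), np.float64(0.0039)] , [np.float64(-0.0), np.float64(0.0001), np.float64(-0.0002)] ],
[0, [np.float64(0.0073), np.float64(-0.023), np.float64(0.0039)] , [np.float64(-0.0), np.float64(0.0001), np.float64(-0.0002)] ],
[0, [np.float64(0.0073), np.float64(-0.023), np.float64(0.0039)] , [np.float64(-0.0), np.float64(0.0001), np.float64(-0.0002)] ],
[0, [np.float64(0.0073), np.float64(-0.023), np.float64(0.0039)] , [np.float64(-0.0), np.float64(0.0001), np.float64(-0.0002)] ],
[0, [np.float64(0.0074), np.float64(-0.023), np.float64(0.0039)] , [np.float64(-0.0), np.float64(0.0001), np.float64(-0.0002)] ],
```

View pics/w1.png

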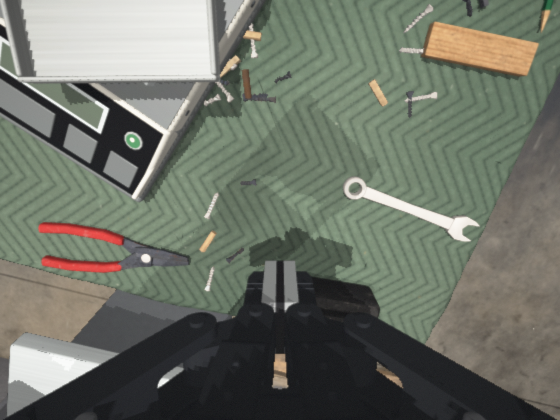

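The wrist view is squared up with the pan: its right front corner is at about (216,80) and the console keys run along (20–120, 100–165). Next I go above the front-left push point and down.

move_arm(moves=[[0,[0.0073,-0.023,0.004],[0,0,0]],[0,[0.0073,-0.023,0.004],[0,0,0]],[0,[0.0073,-0.023,0.004],[0,0,0]],[0,[0.0073,-0.023,0.004],[0,0,0]],[0,[0.0073,-0.023,0.004],[0,0,0]],[0,[0.0073,-0.023,0.004],[0,0,0]],[0,[0.0073,-0.023,0.004],[0,0,0]],[0,[0.0073,-0.023,0.004],[0,0,0]],[0,[0,0,0],[0,0,0]],[0,[0,0,0],[0,0,0]]])

```text
time: 2.65
eef_pos: [0.4703, 0.0708, 0.1988]
tcp_rot: [0.99, 0.138, -0.001, 0.0]
contact_force: [0.7, -0.6, -0.5]
opening: -0.003
finger_force: 0.0
```

```bash
python3 - <<'E'
from h import *
pr()
snap('wrist','w2'); c=cam('wrist')
for X in [(.4997,.0925,.099),(.539,-.0466,.099),(.681,-.0047,.099),(.641,.1346,.099),(.465,.1356,.033)]: print(proj(c,X))
E
```

```text
2.65 [0.4703 0.0708 0.1988] yaw 15.8 z [-0.001 -0.001 -1.   ] F [ 0.7 -0.6 -0.5] -0.00307800887086524
(np.float64(261.4434127966958), np.float64(166.2737850072878))
(np.float64(463.34558347941106), np.float64(166.2211803917682))
(np.float64(502.0999830347474), np.float64(-85.69301921846733))
(np.float64(253.67891847345797), np.float64(-84.33525229293446))
(np.float64(210.07068366589024), np.float64(176.77481391048173))
```

View pics/w2.png

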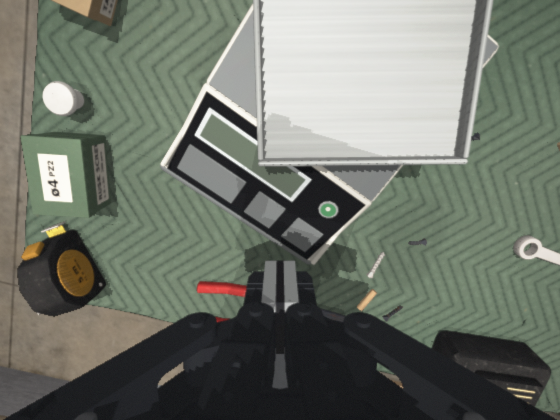

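The close view confirms it: the pan's front corners are at (259,164) and (467,162) as predicted, and the wide key's centre is at (210,173). I'm descending in front of the rim.

move_arm(moves=[[0,[0,-0.002,0.02],[0,0,-0.003]],[0,[0,0,0.02],[0,0,0]],[0,[0,0,0.02],[0,0,0]],[0,[0,0,0.02],[0,0,0]],[0,[0,0,0.02],[0,0,0]],[0,[0,0,0.015],[0,0,0]],[0,[0,0,0],[0,0,0]],[0,[0.006,0,0],[0,0,0]],[0,[0.006,0,0],[0,0,0]],[0,[0,0,0],[0,0,0]]])

```text
time: 3.53
eef_pos: [0.4844, 0.076, 0.0864]
tcp_rot: [0.99, 0.139, 0.002, 0.0]
contact_force: [-0.1, 0.3, 0.2]
opening: 0.003
finger_force: 0.0
```

move_arm(moves=[[0,[0.002,0,0],[0,0,0]],[0,[0.002,0,0],[0,0,0]],[0,[0.002,0,0],[0,0,0]],[0,[0.002,0,0],[0,0,0]],[0,[0.0018,-0.0026,0],[0,0,0.03]],[0,[0.0018,-0.0026,0],[0,0,0.03]],[0,[0.0018,-0.0026,0],[0,0,0.03]],[0,[0.0018,-0.0026,0],[0,0,0.03]],[0,[0.0018,-0.0026,0],[0,0,0.03]],[0,[0.0018,-0.0026,0],[0,0,0.03]]])

```text
time: 4.37
eef_pos: [0.4962, 0.0961, 0.0842]
tcp_rot: [0.999, 0.049, -0.001, 0.0]
contact_force: [-1.0, -1.6, 0.6]
opening: 0.001
finger_force: 0.8
```

```bash
python3 - <<'E'
from h import *
pr()
snap('wrist','w3')
E
```

```text
4.3667 [0.4962 0.0961 0.0842] yaw 5.6 z [-0.001 -0.001 -1.   ] F [-1.  -1.6  0.6] 0.001128316726770438
```

View pics/w3.png

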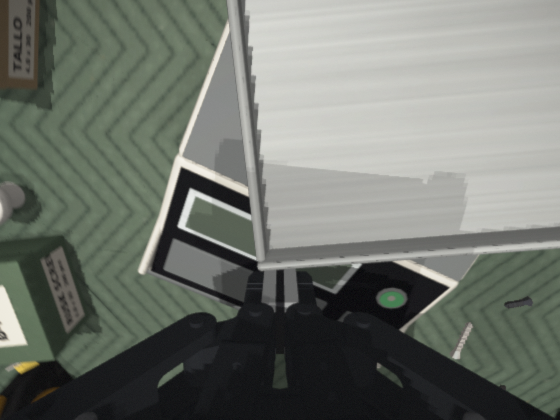

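The finger touches the rim near the front-left corner at (265,268), and the pan has begun to turn (yaw about 11°). Next I shift inboard slightly and continue the arc.

```bash
cat >> h.py <<'E'
np.set_printoptions(suppress=True)
def push(th,c=(.589,.045),a=.086,b=.058):
    u=np.array([np.cos(np.radians(th)),np.sin(np.radians(th))]);v=np.array([-u[1],u[0]])
    return (*(np.array(c)-a*u+b*v),.084),th,0
E
python3 - <<'E'
from h import *
W=[]
for th,n in ((5,4),(-3,4),(-10,4),(-15,4),(-19,4)): W.append((*push(th),n))
plan(W)
E
```

```text
--
[0, [np.float64(0.0004), np.float64(0.0003), np.float64(0.0001)] , [np.float64(0.0), np.float64(0.0003), np.float64(0.0024)] ],
[0, [np.float64(0.0004), np.float64(0.0003), np.float64(0.0001)] , [np.float64(0.0), np.float64(0.0003), np.float64(0.0024)] ],
[0, [np.float64(0.0004), np.float64(0.0003), np.float64(0.0001)] , [np.float64(0.0), np.float64(0.0003), np.float64(0.0024)] ],
[0, [np.float64(0.0004), np.float64(0.0003), np.float64(0.0001)] , [np.float64(0.0), np.float64(0.0003), np.float64(0.0024)] ],
--
[0, [np.float64(0.0022), np.float64(-0.0029), np.float64(-0.0)] , [np.float64(0.0), np.float64(-0.0), np.float64(0.0349)] ],
[0, [np.float64(0.0021), np.float64(-0.0029), np.float64(-0.0)] , [np.float64(0.0), np.float64(-0.0), np.float64(0.0349)] ],
[0, [np.float64(0.002), np.float64(-0.003), np.float64(-0.0)] , [np.float64(0.0), np.float64(-0.0), np.float64(0.0349)] ],
[0, [np.float64(0.0019), np.float64(-0.0031), np.float64(-0.0)] , [np.float64(0.0), np.float64(-0.0), np.float64(0.0349)] ],
--
[0, [np.float64(0.0019), np.float64(-0.0025), np.float64(-0.0)] , [np.float64(0.0
[... 721 characters left out ...]
float64(-0.0)] , [np.float64(0.0), np.float64(-0.0), np.float64(0.0218)] ],
[0, [np.float64(0.0012), np.float64(-0.0019), np.float64(-0.0)] , [np.float64(0.0), np.float64(-0.0), np.float64(0.0218)] ],
--
[0, [np.float64(0.0011), np.float64(-0.0015), np.float64(-0.0)] , [np.float64(0.0), np.float64(-0.0), np.float64(0.0175)] ],
[0, [np.float64(0.001), np.float64(-0.0015), np.float64(-0.0)] , [np.float64(0.0), np.float64(-0.0), np.float64(0.0175)] ],
[0, [np.float64(0.001), np.float64(-0.0015), np.float64(-0.0)] , [np.float64(0.0), np.float64(-0.0), np.float64(0.0175)] ],
[0, [np.float64(0.001), np.float64(-0.0015), np.float64(-0.0)] , [np.float64(0.0), np.float64(-0.0), np.float64(0.0175)] ],
```

move_arm(moves=[[0,[0.003,0,0],[0,0,0]],[0,[0.003,0,0],[0,0,0]],[0,[0.002,-0.0028,0],[0,0,0.035]],[0,[0.002,-0.0028,0],[0,0,0.035]],[0,[0.002,-0.0028,0],[0,0,0.035]],[0,[0.002,-0.0028,0],[0,0,0.035]],[0,[0.0018,-0.0026,0],[0,0,0.03]],[0,[0.0018,-0.0026,0],[0,0,0.03]],[0,[0.0018,-0.0026,0],[0,0,0.03]],[0,[0.0018,-0.0026,0],[0,0,0.03]]])

```text
time: 5.25
eef_pos: [0.515, 0.1196, 0.0836]
tcp_rot: [0.997, -0.081, -0.005, -0.001]
contact_force: [-9.2, 5.2, 5.4]
opening: -0.001
finger_force: 4.5
```

```bash
python3 - <<'E'
from h import *
pr()
a=snap('wrist','w4');b=snap('top','top1')
z=cv2.resize(b[140:270,205:320,::-1],None,fx=3.2,fy=3.2,interpolation=cv2.INTER_CUBIC)
A=a[:,:,::-1][:300]; A=cv2.resize(A,(420,225)); o=np.zeros((416,790,3),np.uint8);o[:225,:420]=A;o[:,422:422+368]=z
cv2.imwrite('pics/c4.png',o)
E
```

```text
5.25 [0.515  0.1196 0.0836] yaw -9.3 z [-0.009  0.003 -1.   ] F [-9.2  5.2  5.4] -0.0007853108169819878
```

View pics/c4.png

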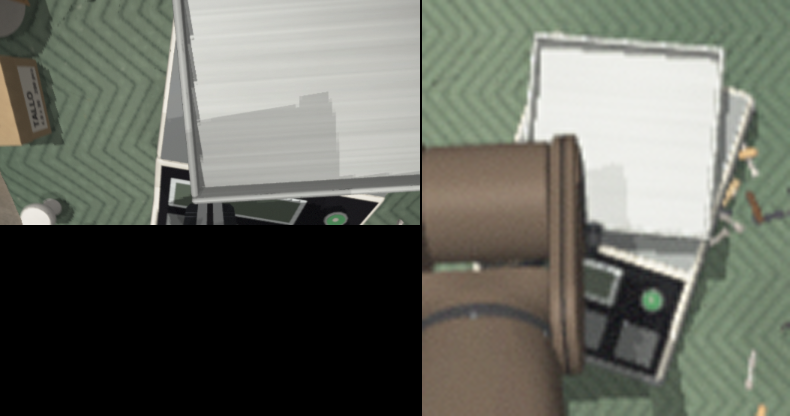

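The top view shows the pan's yaw at about -4°, about 15° still to go. The force is higher than expected, so I'll check whether it settles.

move_arm(moves=[[0,[0,0,0],[0,0,0]],[0,[0,0,0],[0,0,0]],[0,[0,0,0],[0,0,0]],[0,[0,0,0],[0,0,0]],[0,[0,0,0],[0,0,0]],[0,[0,0,0],[0,0,0]],[0,[0,0,0],[0,0,0]],[0,[0,0,0],[0,0,0]],[0,[0,0,0],[0,0,0]],[0,[0,0,0],[0,0,0]]])

```text
time: 6.18
eef_pos: [0.5155, 0.1199, 0.0837]
tcp_rot: [0.997, -0.08, -0.004, -0.002]
contact_force: [-7.4, 6.1, 4.8]
opening: 0.001
finger_force: 3.9
```

```bash
python3 - <<'E'
from h import *
pr(); c=cam('wrist'); s=get_state(); r=R.from_quat(s['tcp_rot'])
C=ray(c,(263,266),.099); print('corner',C,'in tool',r.inv().apply(C-s['eef_pos']))
print('tcp px',proj(c,s['eef_pos']), [proj(c,s['eef_pos']+r.apply(d)) for d in ((.011,0,0),(-.011,0,0),(0,.011,0),(0.011,.011,-.015))])
print(s['wrist_torque'])
a=snap('wrist','w5')
cv2.imwrite('pics/c5.png',cv2.resize(a[200:360,180:400,::-1],None,fx=3.4,fy=3.4,interpolation=cv2.INTER_CUBIC))
E
```

```text
6.1833 [0.5155 0.1199 0.0837] yaw -9.2 z [-0.007  0.004 -1.   ] F [-7.4  6.1  4.8] 0.0013349949832509843
corner [0.5299396  0.12490391 0.099     ] in tool [ 0.01337518 -0.00724883 -0.0153904 ]
tcp px (np.float64(280.47905881096113), np.float64(276.7991235302875)) [(np.float64(280.49362519760615), np.float64(255.31039407494956)), (np.float64(280.4650930833562), np.float64(297.4017444454433)), (np.float64(304.0159518396039), np.float64(276.80099325515334)), (np.float64(307.0231230735018), np.float64(270.7349432737356))]
[0.94723881 1.14965486 0.0872419 ]
```

View pics/c5.png

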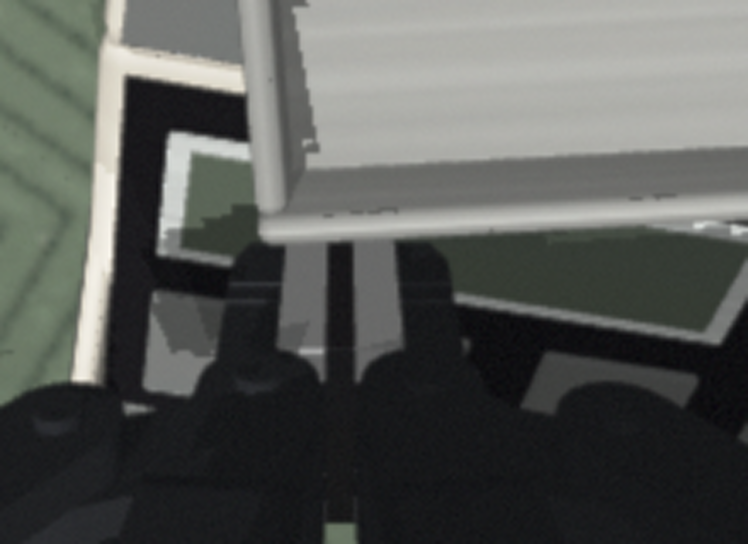

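The crop shows the fingers touching right at the pan's front-left corner at (265,238), so they press nearly radially. I'll back off and re-measure the pan.

move_arm(moves=[[0,[-0.01,0,0],[0,0,0]],[0,[-0.01,0,0],[0,0,0]],[0,[0,0.02,0],[0,0,0]],[0,[0,0,0],[0,0,0]],[0,[0,0,0],[0,0,0]],[0,[0,0,0],[0,0,0]],[0,[0,0,0],[0,0,0]],[0,[0,0,0],[0,0,0]],[0,[0,0,0],[0,0,0]],[0,[0,0,0],[0,0,0]]])

```text
time: 7.07
eef_pos: [0.4953, 0.1017, 0.0843]
tcp_rot: [0.997, -0.08, 0.0, -0.0]
contact_force: [-0.5, 0.2, -0.3]
opening: 0.0
finger_force: 0.0
```

```bash
python3 - <<'E'
from h import *
pr(); c=cam('top')
f=lambda x,y,z: ray(c,((x-422+.5)/3.2-.5+205,(y+.5)/3.2-.5+140),z)
P=np.array([f(*q,.099) for q in [(537,35),(722,48),(705,240)]]);print(P,(P[0]+P[2])/2)
for i in (0,1):
    d=P[i+1]-P[i];print(np.hypot(*d[:2]),np.degrees(np.arctan2(d[1],d[0])))
a=snap('wrist','w6');b=snap('top','top2')
z=cv2.resize(b[140:270,205:320,::-1],None,fx=3.2,fy=3.2,interpolation=cv2.INTER_CUBIC)
A=cv2.resize(a[:,:,::-1],(420,315)); o=np.zeros((416,790,3),np.uint8);o[:315,:420]=A;o[:,422:422+368]=z
cv2.imwrite('pics/c6.png',o)
E
```

```text
7.0667 [0.4953 0.1017 0.0843] yaw -9.2 z [ 0.  0. -1.] F [-0.5  0.2 -0.3] 0.00030801694237148877
[[ 0.67317075  0.11049127  0.099     ]
 [ 0.6598482  -0.03380017  0.099     ]
 [ 0.50985603 -0.01745469  0.099     ]] [0.59151339 0.04651829 0.099     ]
0.14490516744858656 -95.27520784209482
0.15088017623710775 173.78070308227993
```

View pics/c6.png

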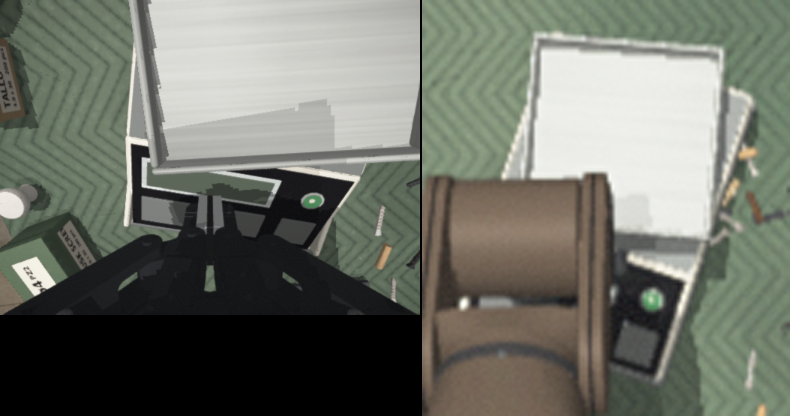

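The top view shows the pan centred at (0.591, 0.046) with yaw about -6°. I'll push further inboard, 47 mm off-centre, with the tool yaw matched to the pan.

move_arm(moves=[[0,[0.005,0,0],[0,0,-0.03]],[0,[0.005,0,0],[0,0,-0.025]],[0,[0.004,0,0],[0,0,0]],[0,[0.002,0,0],[0,0,0]],[0,[0.002,0,0],[0,0,0]],[0,[0.001,-0.0017,0],[0,0,0.02]],[0,[0.001,-0.0017,0],[0,0,0.02]],[0,[0.001,-0.0017,0],[0,0,0.02]],[0,[0.001,-0.0017,0],[0,0,0.02]],[0,[0.001,-0.0017,0],[0,0,0.02]]])

```text
time: 8.0
eef_pos: [0.5186, 0.1072, 0.0839]
tcp_rot: [0.995, -0.104, -0.001, -0.0]
contact_force: [-2.8, 0.2, -1.6]
opening: -0.002
finger_force: 1.3
```

```bash
cat >> h.py <<'E'
def edge(name):
    "fit the pan's back edge in the top view: bright region inside, rows of first bright pixel per column"
    im=read_camera('top'); cv2.imwrite(f'pics/{name}.png',im[:,:,::-1]); hsv=cv2.cvtColor(im,cv2.COLOR_RGB2HSV)
    m=((hsv[:,:,1]<25)&(hsv[:,:,2]>195)).astype(np.uint8); m[:130]=0;m[260:]=0;m[:,:205]=0;m[:,325:]=0
    n,l,st,_=cv2.connectedComponentsWithStats(m,connectivity=4); k=1+np.argmax(st[1:,4]); m=(l==k); c=cam('top')
    x0,w=st[k,0],st[k,2]; xs=np.arange(x0+12,x0+w-14)
    B=np.array([ray(c,(x,np.argmax(m[:,x])),.09) for x in xs]); q=np.polyfit(B[:,1],B[:,0],1)
    print('top: area',st[k,4],'back edge yaw',np.degrees(-np.arctan(q[0])).round(1),'rms',np.std(B[:,0]-np.polyval(q,B[:,1])).round(4))
E
python3 - <<'E'
from h import *
pr(); edge('t3')
im=cv2.imread('pics/top2.png'); print(im[170,265],im[170,250])
E
```

```text
8.0 [0.5186 0.1072 0.0839] yaw -11.9 z [-0.002  0.    -1.   ] F [-2.8  0.2 -1.6] -0.0020965509160224376
top: area 2483 back edge yaw -11.3 rms 0.0008
[234 238 237] [232 237 236]
```

It's turning with a light 3 N push. I'll keep going, slower.

move_arm(moves=[[0,[0.001,-0.0017,0],[0,0,0.02]],[0,[0.001,-0.0017,0],[0,0,0.02]],[0,[0.001,-0.0017,0],[0,0,0.02]],[0,[0.0008,-0.0013,0],[0,0,0.015]],[0,[0.0008,-0.0013,0],[0,0,0.015]],[0,[0.0008,-0.0013,0],[0,0,0.015]],[0,[0,0,0],[0,0,0]],[0,[0,0,0],[0,0,0]],[0,[0,0,0],[0,0,0]],[0,[0,0,0],[0,0,0]]])

```text
time: 8.88
eef_pos: [0.5268, 0.1145, 0.0843]
tcp_rot: [0.988, -0.155, 0.0, -0.0]
contact_force: [-2.2, 2.3, -1.1]
opening: 0.002
finger_force: 1.4
```

```bash
python3 - <<'E'
from h import *
pr(); edge('t4')
E
```

```text
8.8833 [0.5268 0.1145 0.0843] yaw -17.9 z [ 0.001  0.001 -1.   ] F [-2.2  2.3 -1.1] 0.0024358263556895116
top: area 2474 back edge yaw -18.7 rms 0.0009
```

move_arm(moves=[[0,[-0.01,0,0],[0,0,0]],[0,[-0.01,0,0],[0,0,0]],[0,[0,0,-0.02],[0,0,0]],[0,[0,0,-0.03],[0,0,0]],[0,[0,0,-0.03],[0,0,0]],[0,[0,0,0],[0,0,0]],[0,[0,0,0],[0,0,0]],[0,[0,0,0],[0,0,0]],[0,[0,0,0],[0,0,0]],[0,[0,0,0],[0,0,0]]])

```text
time: 9.77
eef_pos: [0.5065, 0.1203, 0.1627]
tcp_rot: [0.988, -0.155, -0.001, 0.0]
contact_force: [0.4, 0.6, 0.5]
opening: 0.0
finger_force: 0.0
```

```bash
python3 - <<'E'
from h import *
pr(); edge('t5')
b=snap('side','side2'); a=snap('wrist','w7'); c=cam('wrist'); cs=cam('side')
th=np.radians(-19); u=np.array([np.cos(th),np.sin(th)]); v=np.array([-u[1],u[0]]); cc=np.array([.590,.045])
for z in (.092,.099):
    for i,j in ((-1,1),(-1,-1),(1,1)):
        X=(*(cc+.075*(i*u+j*v)),z); print(z,(i,j),'side',np.round(proj(cs,X),1),'wrist',np.round(proj(c,X),1))
S=cv2.resize(b[165:260,205:335,::-1],None,fx=3,fy=3,interpolation=cv2.INTER_CUBIC)
A=cv2.resize(a[:,:,::-1],(400,300)); o=np.zeros((300,800,3),np.uint8);o[:285,:390]=S;o[:,400:]=A
cv2.imwrite('pics/c7.png',o)
E
```

```text
9.7667 [0.5065 0.1203 0.1627] yaw -17.8 z [-0.003 -0.    -1.   ] F [0.4 0.6 0.5] 0.0004656428195418812
top: area 2698 back edge yaw -18.8 rms 0.0009
0.092 (-1, 1) side [257.5 214. ] wrist [232.9 182.5]
0.092 (-1, -1) side [300.4 194.9] wrist [466.4 187.1]
0.092 (1, 1) side [220.2 194.5] wrist [ 226.4 -107.8]
0.099 (-1, 1) side [257.4 211.5] wrist [231.4 185.1]
0.099 (-1, -1) side [300.5 192.5] wrist [472.2 189.8]
0.099 (1, 1) side [220.1 192.2] wrist [ 224.2 -116.2]
```

View pics/c7.png

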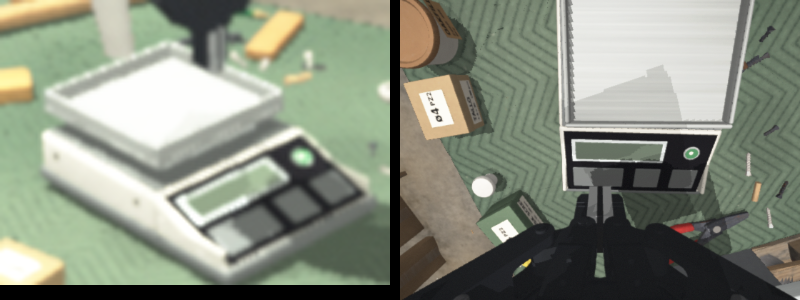

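Both views show the pan lined up with the scale. In the side crop its corners are at (47,95), (160,155) and (281,95), which fits the home height. I'll verify that numerically.

```bash
python3 - <<'E'
import cv2,numpy as np
from h import *
s0=cv2.imread('pics/side0.png',0).astype(int); s2=cv2.imread('pics/side2.png',0).astype(int)
print('side2 col258',s2[195:235,258]); print('col300 ',s2[185:212,298]); print('col221',s2[185:215,221])
w=cv2.imread('pics/w7.png',0).astype(int)
print('w7 row165 L',w[165,215:245]); print('R',w[165,445:485]); print('col330 front',w[160:190,330])
cs=cam('side')
for X in [(.4997,.0925,.099),(.539,-.0466,.099),(.641,.1346,.099)]: print(np.round(proj(cs,X),1))
print('side0 col',s0[190:235,248],)
E
```

```text
side2 col258 [253 253 253 253 253 253 253 253 253 253 253 253 253 253 253 253 252 248
 234 203 170 163 162 162 161 154 134 111 104 107 123 155 185 220 247 253
 253 254 253 248]
col300  [162 166 169 174 175 174 176 176 185 210 220 201 173 163 161 162 164 168
 171 164 146 126 129 158 214 247 251]
col221 [159 157 155 159 159 159 158 161 176 212 236 232 209 190 191 201 203 184
 165 159 159 164 178 222 250 253 253 251 246 240]
w7 row165 L [123 115 105 104 115 122 129 147 203 231 233 192 149 138 136 135 180 192
 192 179 161 130  99  93 104 109 110 110 111 122]
R [220 220 220 220 218 195 133 110 106 105 108 107 109 114 116 111 115 170
 200 216 221 202 167 131 119 115 109 102 103 109 113 114 116 116 116 116
 117 116 113 110]
col330 front [197 198 201 203 202 203 201 201 195 150 119 116 120 145 188 213 215 187
 170 153 201 229 236 234 229 190  95  37  27  26]
[282.3 207. ]
[293.  182.8]
[225.2 202.3]
side0 col [251 251 251 251 251 251 251 251 251 252 252 251 251 251 249 234 189 169
 167 167 170 171 177 182 179 159 127 104 110 148 182 197 199 210 239 252
 253 249 236 228 224 220 218 221 222]
```

All three rim corners match the home height (0.092 m) to within half a pixel, where the crooked height would be 2.5 px off. So the pan is home. Now the key: I'll retreat, tilt 20° and come over it.

```bash
python3 - <<'E'
from h import *
c=cam('top'); 
n=rot(-19,20).as_matrix()[:,2]*-1; K=np.array([.465,.1356,.033]); print(n)
plan([((.455,.139,.15),-19,0,4),(K+n*.05,-19,20,6)])
E
```

```text
[-0.3233864   0.11135087  0.93969262]
--
[0, [np.float64(-0.0138), np.float64(-0.0005), np.float64(0.0033)] , [np.float64(0.0002), np.float64(0.0004), np.float64(0.0051)] ],
[0, [np.float64(-0.0138), np.float64(-0.0004), np.float64(0.0033)] , [np.float64(0.0002), np.float64(0.0004), np.float64(0.0051)] ],
[0, [np.float64(-0.0138), np.float64(-0.0003), np.float64(0.0033)] , [np.float64(0.0002), np.float64(0.0004), np.float64(0.0051)] ],
[0, [np.float64(-0.0138), np.float64(-0.0003), np.float64(0.0033)] , [np.float64(0.0002), np.float64(0.0004), np.float64(0.0051)] ],
--
[0, [np.float64(-0.0011), np.float64(-0.0), np.float64(0.0117)] , [np.float64(0.0), np.float64(0.0582), np.float64(-0.0)] ],
[0, [np.float64(-0.0018), np.float64(-0.0), np.float64(0.0116)] , [np.float64(0.0), np.float64(0.0582), np.float64(-0.0)] ],
[0, [np.float64(-0.0024), np.float64(-0.0), np.float64(0.0115)] , [np.float64(0.0), np.float64(0.0582), np.float64(-0.0)] ],
[0, [np.float64(-0.0031), np.float64(-0.0), np.float64(0.0113)] , [np.float64(0.0), np.float64(0.0582), np.float64(-0.0)] ],
[0, [np.float64(-0.0038), np.float64(-0.0), np.float64(0.0111)] , [np.float64(0.0), np.float64(0.0582), np.float64(-0.0)] ],
[0, [np.float64(-0.0044), np.float64(-0.0), np.float64(0.0109)] , [np.float64(0.0), np.float64(0.0582), np.float64(-0.0)] ],
```

move_arm(moves=[[0,[-0.0138,0,0.0033],[0,0,0.005]],[0,[-0.0138,0,0.0033],[0,0,0.005]],[0,[-0.0138,0,0.0033],[0,0,0.005]],[0,[-0.0138,-0.001,0.0033],[0,0,0.005]],[0,[-0.001,0,0.0117],[0,0.058,0]],[0,[-0.002,0,0.0116],[0,0.058,0]],[0,[-0.0024,0,0.0115],[0,0.058,0]],[0,[-0.003,0,0.0113],[0,0.058,0]],[0,[-0.0038,0,0.0111],[0,0.058,0]],[0,[-0.0044,0,0.0109],[0,0.058,0]]])

```text
time: 10.75
eef_pos: [0.4491, 0.1408, 0.0805]
tcp_rot: [0.971, -0.162, 0.172, 0.028]
contact_force: [0.6, -1.1, 0.3]
opening: 0.001
finger_force: 0.0
```

move_arm(moves=[[0,[0,0,0],[0,0,0]],[0,[0,0,0],[0,0,0]],[0,[0,0,0],[0,0,0]],[0,[0,0,0],[0,0,0]],[0,[0,0,0],[0,0,0]],[0,[0,0,0],[0,0,0]],[0,[0,0,0],[0,0,0]],[0,[0,0,0],[0,0,0]],[0,[0,0,0],[0,0,0]],[0,[0,0,0],[0,0,0]]])

```text
time: 11.58
eef_pos: [0.4493, 0.1407, 0.081]
tcp_rot: [0.971, -0.162, 0.171, 0.029]
contact_force: [-0.1, 0.5, -0.5]
opening: 0.004
finger_force: 0.0
```

```bash
python3 - <<'E'
from h import *
pr(); s=get_state(); print(s['qpos'].round(2))
a=snap('wrist','w8'); c=cam('wrist')
n=rot(-19,20).as_matrix()[:,2]*-1; K=np.array([.465,.1356,.033])
r=R.from_quat(s['tcp_rot']); print('key in tool',r.inv().apply(K-s['eef_pos']).round(4))
# key row: contours of gray keys on dark console
e=rot(-19,20).as_matrix(); 
print('pred px',np.round(proj(c,K),1),'small inner',np.round(proj(c,K+e[:,1]*.059),1),'outer',np.round(proj(c,K+e[:,1]*.103),1))
hsv=cv2.cvtColor(a,cv2.COLOR_RGB2HSV); m=cv2.inRange(hsv,(0,0,75),(180,50,175)); m[330:]=0
n_,l,st,ce=cv2.connectedComponentsWithStats(m,connectivity=4)
for k in range(1,n_):
    if st[k,4]>300: print(st[k],ce[k].round(1))
E
```

```text
11.5833 [0.4493 0.1407 0.081 ] yaw -19.0 z [ 0.322 -0.111 -0.94 ] F [-0.1  0.5 -0.5] 0.0036483576809581025
[ 0.18 -0.11  2.34 -0.29  0.63  2.29]
key in tool [-0.0008 -0.0003  0.0508]
pred px [279.7 237.3] small inner [376.5 237.3] outer [448.6 237.4]
[   0    0   53   52 2235] [25.3 22.7]
[    0     0   277   330 54451] [125.  175.2]
[211   0  22  68 921] [223.3  33.4]
[  210     0   350   330 40842] [450.1 180.3]
[  39   66   31   81 1182] [ 54.  106.2]
[ 234  150  168   42 6662] [316.8 170.1]
[ 229  211  100   47 4520] [278.2 234.3]
[ 349  212   53   47 2286] [374.6 235.2]
[ 419  213   57   46 2290] [446.9 235.3]
[112 293  38  37 640] [130.2 312.5]
```

The detected keys are 2–3 px from the prediction, so I shift +1.5 mm in x and -1 mm in y, then descend along the key normal to just above it.

move_arm(moves=[[0,[0.0015,-0.001,0.008],[0,0,0]],[0,[0,0,0.008],[0,0,0]],[0,[0,0,0.008],[0,0,0]],[0,[0,0,0.008],[0,0,0]],[0,[0,0,0.006],[0,0,0]],[0,[0,0,0.004],[0,0,0]],[0,[0,0,0.003],[0,0,0]],[0,[0,0,0.001],[0,0,0]],[0,[0,0,0],[0,0,0]],[0,[0,0,0],[0,0,0]]])

```text
time: 12.47
eef_pos: [0.4659, 0.1362, 0.0385]
tcp_rot: [0.971, -0.162, 0.171, 0.028]
contact_force: [0.3, -0.7, -0.2]
opening: 0.002
finger_force: 0.0
```

move_arm(moves=[[0,[0,0,0.0004],[0,0,0]],[0,[0,0,0.0004],[0,0,0]],[0,[0,0,0.0004],[0,0,0]],[0,[0,0,0.0004],[0,0,0]],[0,[0,0,0.0004],[0,0,0]],[0,[0,0,0],[0,0,0]],[0,[0,0,0],[0,0,0]],[0,[0,0,0],[0,0,0]],[0,[0,0,0],[0,0,0]],[0,[0,0,0],[0,0,0]]])

```text
time: 13.3
eef_pos: [0.4664, 0.1359, 0.0364]
tcp_rot: [0.971, -0.162, 0.171, 0.029]
contact_force: [-0.2, 0.8, -0.7]
opening: -0.002
finger_force: 0.0
```

move_arm(moves=[[0,[0,0,0.0004],[0,0,0]],[0,[0,0,0.0004],[0,0,0]],[0,[0,0,0.0004],[0,0,0]],[0,[0,0,0.0004],[0,0,0]],[0,[0,0,0.0004],[0,0,0]],[0,[0,0,0],[0,0,0]],[0,[0,0,0],[0,0,0]],[0,[0,0,0],[0,0,0]],[0,[0,0,0],[0,0,0]],[0,[0,0,0],[0,0,0]]])

```text
time: 14.13
eef_pos: [0.4671, 0.1357, 0.0345]
tcp_rot: [0.971, -0.162, 0.171, 0.029]
contact_force: [0.0, -0.4, -0.2]
opening: -0.006
finger_force: 0.0
```

move_arm(moves=[[0,[0,0,0.0004],[0,0,0]],[0,[0,0,0.0004],[0,0,0]],[0,[0,0,0.0004],[0,0,0]],[0,[0,0,0.0003],[0,0,0]],[0,[0,0,0],[0,0,0]],[0,[0,0,0],[0,0,0]],[0,[0,0,0],[0,0,0]],[0,[0,0,0],[0,0,0]],[0,[0,0,0],[0,0,0]],[0,[0,0,0],[0,0,0]]])

```text
time: 14.97
eef_pos: [0.4675, 0.1355, 0.0331]
tcp_rot: [0.971, -0.162, 0.171, 0.029]
contact_force: [-1.1, -0.7, 3.0]
opening: -0.001
finger_force: 1.5
```

move_arm(moves=[[0,[0,0,0.0003],[0,0,0]],[0,[0,0,0.0003],[0,0,0]],[0,[0,0,0],[0,0,0]],[0,[0,0,0],[0,0,0]],[0,[0,0,0],[0,0,0]],[0,[0,0,0],[0,0,0]],[0,[0,0,0],[0,0,0]],[0,[0,0,0],[0,0,0]],[0,[0,0,0],[0,0,0]],[0,[0,0,0],[0,0,0]]])

```text
time: 15.8
eef_pos: [0.4677, 0.1354, 0.0325]
tcp_rot: [0.971, -0.162, 0.171, 0.029]
contact_force: [-1.8, -0.1, 5.5]
opening: -0.001
finger_force: 2.7
```

move_arm(moves=[[0,[0,0,0.0003],[0,0,0]],[0,[0,0,0],[0,0,0]],[0,[0,0,0],[0,0,0]],[0,[0,0,0],[0,0,0]],[0,[0,0,0],[0,0,0]],[0,[0,0,0],[0,0,0]],[0,[0,0,0],[0,0,0]],[0,[0,0,0],[0,0,0]],[0,[0,0,0],[0,0,0]],[0,[0,0,0],[0,0,0]]])

```text
time: 16.63
eef_pos: [0.4678, 0.1354, 0.0325]
tcp_rot: [0.971, -0.162, 0.171, 0.029]
contact_force: [-4.8, 0.1, 6.8]
opening: 0.002
finger_force: 4.2
```

move_arm(moves=[[0,[0,0,0.0002],[0,0,0]],[0,[0,0,0],[0,0,0]],[0,[0,0,0],[0,0,0]],[0,[0,0,0],[0,0,0]],[0,[0,0,0],[0,0,0]],[0,[0,0,0],[0,0,0]],[0,[0,0,0],[0,0,0]],[0,[0,0,0],[0,0,0]],[0,[0,0,0],[0,0,0]],[0,[0,0,0],[0,0,0]]])

```text
time: 17.47
eef_pos: [0.4678, 0.1354, 0.0324]
tcp_rot: [0.971, -0.162, 0.171, 0.029]
contact_force: [-6.5, 0.1, 8.7]
opening: -0.0
finger_force: 5.3
```

It reads about 10 N normal and has held for most of a second. I'll hold briefly longer, then release and retreat along the normal.

move_arm(moves=[[0,[0,0,0],[0,0,0]],[0,[0,0,0],[0,0,0]],[0,[0,0,0],[0,0,0]],[0,[0,0,-0.002],[0,0,0]],[0,[0,0,-0.008],[0,0,0]],[0,[0,0,-0.02],[0,0,0]],[0,[0,0,-0.03],[0,0,0]],[0,[0,0,-0.03],[0,0,0]],[0,[0,0,0],[0,0,0]],[0,[0,0,0],[0,0,0]]])

```text
time: 18.3
eef_pos: [0.44, 0.1459, 0.119]
tcp_rot: [0.971, -0.162, 0.173, 0.027]
contact_force: [-0.2, -0.2, -0.5]
opening: -0.0
finger_force: 0.0
```

```bash
python3 - <<'E'
from h import *
pr(); edge('t9'); b=cv2.cvtColor(snap('side','side9'),cv2.COLOR_RGB2GRAY).astype(int)
s=cv2.imread('pics/side2.png',0).astype(int)
print(b[208:224,258],abs(b-s)[185:222,215:305].mean())
sign_off()
E
```

```text
18.3 [0.44   0.1459 0.119 ] yaw -19.0 z [ 0.328 -0.109 -0.938] F [-0.2 -0.2 -0.5] -0.0003655340464794757
top: area 3109 back edge yaw -11.4 rms 0.0071
[254 254 254 253 252 246 221 182 169 167 167 166 158 136 113 106] 19.85165165165165
the job is handed in; nothing more can be done
```

I turned the pan until the camera views showed it home, pressed the wide key at about 10 N by the wrist reading for about a second, released it and handed the job in. The verdict isn't known to me. The last side view had the pan's front corner at home height, but the last top-view edge fit was unusable (7 mm scatter).

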